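Hold the tester's probe on the big battery's terminal

ROBOT

A 6-joint arm with a two-finger parallel gripper is mounted at the origin on the work surface; the furniture and walls round the work are solid. World frame = base frame: x ahead of the robot, y to its left, z up, the work surface at z = 0. Lengths are in m, angles in degrees, forces in N, time in s.
With the tool pointing down it reaches from about 0.325 to 0.775 m from the base axis. Payload 9.3 kg.
Tool frame: the origin (TCP) lies at the very end of the fingers, on their centre line; the grasp point (between the pads) lies 19 mm behind it; z points along the fingers, y is the line along which they close (so a half turn about z gives the same grasp; the last joint's range is limited). The gripper opens to 85 mm and grips with 20 to 120 N. Pads are 22 mm wide; open, the fingers measure 114 mm over their backs; the gripper's body (76 mm by 85 mm) begins 54 mm behind the grasp point. The pads swing forward as they close: fully open they stand 13 mm farther back than shut.
Start: joints at [61.444, 14.817, 1.232, 76.415, 0, 81.257], TCP at [0.186, 0.517, 0.231] pointing down, gripper open.
Joint ranges: [-174.27, 174.27], [-52.1, 104.24], [-59.71, 78.15], [-110.17, 111.67], [-87.03, 83.33], [-180, 180]. Speed limits (degrees/s): [127.2, 127.2, 159.86, 180, 180, 180].

INTERFACE

Orientations are given as [roll, pitch, yaw] about the fixed x, y, z axes, in that order (R = Rz(yaw) Ry(pitch) Rx(roll)).
In Python, from station import manip gives the robot as it stands. The module is installed in compiled form; this text tells all that it offers. Calls block until the motion is done:
- manip.move_ptp(position, orientation): joint-space move of the TCP to a pose.
- manip.servo_line(position, rotation=None, rate=0.15): straight line of the TCP; rotation=None keeps the orientation; rate is the mean speed in m/s.
- manip.goto_joints(angles): joint-space move.
- manip.gripper_to(opening): finger opening in m; the grip force is fixed at half the most; returns when the fingers have stopped.
- manip.dwell(seconds).
- manip.ik(position, orientation): joint angles nearest the present ones, or None.
- manip.state(): the state.
- manip.capture(name): name is "scene" or "top" or "wrist"; returns a dict with "img" (400x640x3 uint8, red, green, blue), "intrinsics" (3x3 intrinsics, pixels), "T" (4x4, takes a point from camera to world coordinates). Camera axes: x right, y up, looking along -z (the intrinsics and any distortion apply to the point x, -y, -z); pixel columns grow to the right and rows downward; lengths in m; the calibration is good to about 2 mm. A picture is of the moment at which its call begins. There is no depth.
A pose or a line that the arm cannot do raises manip.Unreachable and nothing moves.
- manip.job_done(): hands the job in; it is judged then, once.
The state is a dict: "time": time; "qpos": joint angles; "qvel": joint speeds; "joint_torque": joint torques, N m; "tcp_pos": TCP position; "ee_rot": TCP orientation; "wrist_force": force on the tool from outside, world axes, zero at the start; "moment": the same for the moment, N m; "gripper_width": finger opening in m; "finger_force": force on a finger pad.
Only numpy, scipy, OpenCV 4.12 (cv2) and the standard library are available. Lean on these libraries where they do the work, as an engineer would, in place of code of your own. Each camera call takes 0.05 s, during which the arm holds its last target. There are 200 camera calls.

TASK

Check the big battery: lift the probe clear out of its stand and, without touching the thin batteries or the tester's body with it, set its sprung tip on the middle of the raised steel terminal of the one thick battery leaning in the tester, the probe in line with that battery. Press lightly, until the tip is about half way in (the black band on it reaches the probe's nose), and finish while still gripping the probe and holding it there, steady. Leave the eraser, the glue stick and the mug where they are.

Things in the scene. Friction and masses are not known exactly. Their poses are not given: they have to be found in the camera images.
- probe: Loose grey pen-like probe, 60 g, upright in the stand. Origin: on its axis, underside of its collar; z along the axis, away from the tip. Collar 32 mm wide, z 0 to 5 mm; round grip barrel 20 mm wide, z 5 to 75 mm (grip from above, any yaw). Below: 18 mm barrel to z -26, tapering to a 9 mm nose ending at z -42; sprung round-ended steel tip, 4.4 mm wide, to z -58 mm.
- probe_tip (a point): The end of the probe's sprung tip, 58 mm below the probe's origin when not pressed; it moves with the tip. Axes as the probe's.
- plunger (a joint): How far the sprung tip is pushed into the probe, m: 0 = fully out, 0.014 = fully in. Spring: 0.8 N preload plus 0.4 N per mm. A black band round the tip reaches the nose at about 0.007 (3.6 N).
- stand: Fixed stand, black foot disc 84 mm across with a grey upright tube, 40 mm outside, 21 mm hole, 80 mm high in all; the probe hangs in the hole by its collar and comes straight up (at least 60 mm). Origin under the centre of the foot.
- dock: Fixed battery tester, 94 (x) x 160 (y) x 72 mm high: grey sloping top on a black base, small screen on the front of the slope. Origin under its centre; at yaw 0 its front faces -x, the slope rises to the back. Three batteries in a row, 48 mm apart along y, stand square to the slope: they lean 25 degrees (0.436 rad) from vertical towards its front (-x of the dock).
- cell_big: Fixed in the tester: the thick battery, 33 mm across, grey steel, sticking 39 mm out of the slope plus a raised round steel terminal 9.5 mm across and 2.5 mm high. It may be in any of the three places. Origin on the desk under the tester's row, axes as the dock's (upright); the battery itself leans.
- terminal (a point): Centre of the top face of the thick battery's terminal, about 95 mm above the desk. z = the battery's own axis, outward (25 degrees from vertical towards the front of the tester); y = along the row.
- cell_small_1: Fixed in the tester: a thin battery, 14 mm across, sticking about 39 mm out of the slope along the same lean. Origin on the desk as for cell_big.
- cell_small_2: Fixed in the tester: the other thin battery, the same as cell_small_1.
- eraser: Loose bystander: eraser 22 x 45 x 12 mm. Origin under its centre.
- glue_stick: Loose bystander: upright glue stick 28 mm across, 85 mm tall. Origin under its centre.
- mug: Loose bystander: mug 81 x 113 x 101 mm. Origin under its centre.
There are look-alikes about, which are no part of the job. What is shaped like the stand but pink is not meant.

How it is judged (in metres and radians):
On the way:
1. the probe is lifted out of the stand in the fingers, clear of everything else (contact force between the fingers and probe above 1 N and contact force between probe and stand below 0.1 N and height (world z) of probe_tip above 0.085 m and contact force between probe and cell_big below 0.1 N), for 0.2 s.
At the end, for the whole second after the job is handed in: Fingers hold the probe; tip on the thick battery's terminal (5 mm of centre), pushed in 3.5 to 10.5 mm, 1 to 8 N, in line within 0.2 rad, still (under 20 mm/s); probe touches no stand, tester body or thin battery; eraser, glue stick, mug within 20 mm of their places (contact force between the fingers and probe above 1 N and contact force between probe and cell_big between 1 and 8 N and value of joint plunger between 0.0035 and 0.0105 m and x of probe_tip in the frame of terminal between -0.005 and 0.005 m and y of probe_tip in the frame of terminal between -0.005 and 0.005 m and z of probe_tip in the frame of terminal between -0.0015 and 0.002 m and angle between the z axis of probe and the z axis of terminal, either way round below 0.2 rad and angle between probe's own z axis and vertical below 1 rad and linear speed of probe below 0.02 m/s and contact force between probe and stand below 0.1 N and contact force between probe and dock below 0.1 N and contact force between probe and cell_small_1 below 0.1 N and contact force between probe and cell_small_2 below 0.1 N and distance of each of eraser, glue_stick, mug from where it was at the start of the episode below 0.02 m); the arm keeps its last pose, push and grip.
It fails at once if the probe is jabbed hard at the thick battery (over 20 N) (contact force between probe and cell_big above 20 N).
It fails at once if the probe touches a thin battery or the tester's body (contact force between probe and cell_small_1 above 0.5 N or contact force between probe and cell_small_2 above 0.5 N or contact force between probe and dock above 0.5 N).
It fails at once if the eraser, the glue stick or the mug is moved more than 20 mm (distance of any of eraser, glue_stick, mug from where it was at the start of the episode above 0.02 m).
It also fails if it takes over 32 s, if anything falls off the work surface, if the arm or the gripper's body presses on something with over 40 N, if the wrist force passes 120 N, or if a joint passes its speed limit or range.

## Working session

There is one attempt and no reset: what is moved stays moved. The work goes in short steps, each a Python script; the robot and the scene stay as the last script left them, time stands still between calls to the robot, and variables do not carry over. Pictures are saved under pics/ and viewed, at most 10 in all, crops included, and the job is handed in when it is done.

```bash
mkdir -p pics; cat > h.py <<'E'
import numpy as np, cv2
from station import manip
def snap(n,f):
    c=manip.capture(n); cv2.imwrite('pics/'+f,c['img'][:,:,::-1]); np.savez('pics/'+f[:-4],**{k:c[k] for k in c if k in('img','intrinsics','T')}); return c
def ray(c,u,v):
    K=c['intrinsics'];d=np.array([(u-K[0,2])/K[0,0],-(v-K[1,2])/K[1,1],-1.]);T=c['T'];return T[:3,3],T[:3,:3]@d
def onz(c,u,v,z):
    o,d=ray(c,u,v);return o+d*(z-o[2])/d[2]
def px(c,p):
    T=c['T'];q=T[:3,:3].T@(np.array(p)-T[:3,3]);K=c['intrinsics'];return K[0,2]+K[0,0]*q[0]/-q[2],K[1,2]+K[1,1]*q[1]/q[2]
def tri(obs):
    A=np.zeros((3,3));b=np.zeros(3)
    for c,u,v in obs:
        o,d=ray(c,u,v);d=d/np.linalg.norm(d);P=np.eye(3)-np.outer(d,d);A+=P;b+=P@o
    x=np.linalg.solve(A,b);return x,[np.hypot(*(np.array(px(c,x))-[u,v])) for c,u,v in obs]
E
python3 - <<'E'
from h import *
for n in('scene','top'):
    c=snap(n,n+'1.png'); print(n,[k for k in c],c['intrinsics'],c['T'].round(3))
a=np.vstack([cv2.imread('pics/scene1.png'),cv2.imread('pics/top1.png')])
cv2.imwrite('pics/both.png',cv2.resize(a,(480,600)))
print(manip.state())
E
```

```text
scene ['img', 'intrinsics', 'T'] [[422.3368237    0.         313.73435357]
 [  0.         422.3368237  192.18802805]
 [  0.           0.           1.        ]] [[ 0.579  0.511 -0.635 -0.119]
 [-0.815  0.38  -0.437 -0.421]
 [ 0.018  0.771  0.637  0.699]
 [ 0.     0.     0.     1.   ]]
top ['img', 'intrinsics', 'T'] [[502.78424251   0.         315.57114094]
 [  0.         502.78424251 196.33616225]
 [  0.           0.           1.        ]] [[ 0.027  0.989 -0.143  0.305]
 [-0.997  0.038  0.074  0.048]
 [ 0.079  0.141  0.987  1.233]
 [ 0.     0.     0.     1.   ]]
{'time': 0.1, 'qpos': array([6.14445942e+01, 1.48462065e+01, 1.19300634e+00, 7.64150803e+01,
       5.37910830e-04, 8.12544771e+01]), 'qvel': array([-0.01219436, -0.08312139,  0.01798879,  0.01235524,  0.06491328,
       -0.10183969]), 'joint_torque': array([ 4.39365525e-03, -5.56693089e+01,  3.45071733e+01,  1.15944815e-02,
       -2.13987109e-04,  6.03045549e-06]), 'tcp_pos': array([0.18629178, 0.51721507, 0.23073167]), 'ee_rot': array([-1.79932595e+02, -1.09134463e-02,  1.60190110e+02]), 'wrist_force': array([-0.32344038, -0.7871526 , -0.35831058]), 'moment': array([-0.03817389,  0.04770145, -0.0550519 ]), 'finger_force': 0.0, 'gripper_width': 0.0851501981664406}
```

View pics/scene1.png

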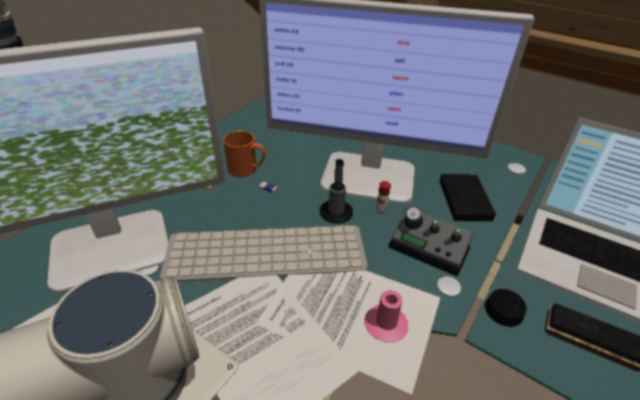

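View pics/top1.png

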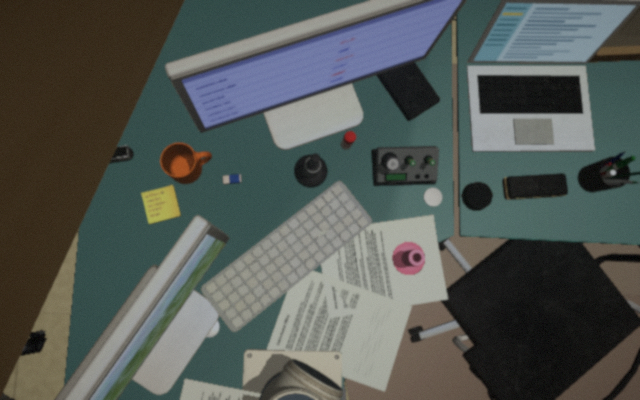

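The black-footed stand with the grey probe is at scene (337,190) and top (311,169). The pink look-alike is at scene (388,315), top (409,258), and is not meant. The tester is at scene (431,240), top (405,166). Its cells are at top (391,160), (411,162) and (427,161), and the leftmost looks thick. I'll confirm that in an enlarged crop.

```bash
python3 - <<'E'
from h import *
s=cv2.imread('pics/scene1.png');t=cv2.imread('pics/top1.png')
a=cv2.resize(s[150:280,310:490],None,fx=4,fy=4,interpolation=cv2.INTER_CUBIC)[:,:]
b=cv2.resize(t[120:220,280:450],None,fx=4,fy=4,interpolation=cv2.INTER_CUBIC)
g=lambda x:(255*(x/255.)**.6).astype('uint8')
cv2.imwrite('pics/cs.png',g(a));cv2.imwrite('pics/ct.png',g(b))
c=dict(np.load('pics/top1.npz'));
for n,u,v,z in[('stand',311,170,0.08),('dock',405,166,.05),('cell',391,159,.095),('mug',180,161,.1),('glue',350,138,.085),('eraser',232,179,.01),('keyb',340,185,.02),('monitorstand',300,145,.01),('screenL',205,130,.1),('screenR',430,55,.1)]: print(n,onz(c,u,v,z).round(3))
E
```

```text
stand [ 0.534 -0.026  0.08 ]
dock [ 0.56  -0.257  0.05 ]
cell [ 0.566 -0.212  0.095]
mug [0.538 0.272 0.1  ]
glue [ 0.614 -0.116  0.085]
eraser [0.518 0.163 0.01 ]
keyb [ 0.512 -0.102  0.02 ]
monitorstand [ 0.61  -0.001  0.01 ]
screenL [0.613 0.221 0.1  ]
screenR [ 0.826 -0.305  0.1  ]
```

View pics/cs.png

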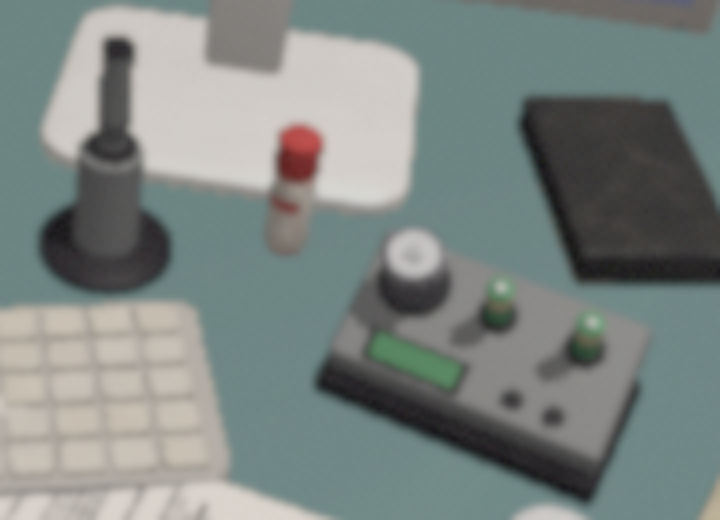

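View pics/ct.png

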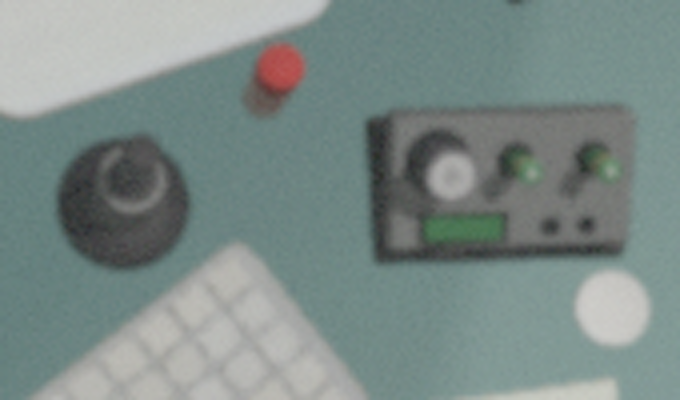

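The leftmost cell, at scene (414,214) and top (392,164), is wide and grey with a pale top and a raised terminal. It is the thick one. The other two are thin and green. Its front, with the screen, faces the robot (-x). Now the measurements.

```bash
python3 - <<'E'
from h import *
C={n:dict(np.load(f'pics/{n}1.npz')) for n in('scene','top')}
def blob(c,win,f):
    x0,y0,x1,y1=win; im=cv2.GaussianBlur(c['img'],(3,3),0)[y0:y1,x0:x1]
    hsv=cv2.cvtColor(im,cv2.COLOR_RGB2HSV).astype(int); m=f(hsv).astype('uint8')
    n,l,s,ce=cv2.connectedComponentsWithStats(m); i=1+np.argmax(s[1:,4]); 
    cnt=max(cv2.findContours((l==i).astype('uint8'),0,1)[0],key=len)
    r=cv2.minAreaRect(cnt.astype(np.float32)); return ce[i]+[x0,y0],s[i],r
wh=lambda h:(h[...,2]>125)&(h[...,1]<60)
o=[]
for n,w in(('scene',(398,200,428,232)),('top',(380,150,402,178))):
    ce,s,r=blob(C[n],w,wh);print(n,'disc',ce.round(2),s); o.append((C[n],*ce))
    hs=cv2.cvtColor(C[n]['img'],cv2.COLOR_RGB2HSV)
    x,y=ce.astype(int);print(hs[y,x-12:x+13:2,2],hs[y,x-12:x+13:2,1])
print('disc',tri(o))
print('probe top',tri([(C['scene'],339.5,161),(C['top'],315,156)]),'rim',onz(C['top'],313.2,164.5,.083),'foot',onz(C['top'],310.8,170.8,.006),onz(C['scene'],336.5,211,.006))
print('scr corner',tri([(C['scene'],268,130),(C['top'],205,130)]),'scrR',tri([(C['scene'],492,152),(C['top'],428,55)]))
t=C['top'];P=lambda x,y,z:onz(t,280+x/4,120+y/4,z)
for a,b,z in(((378,262),(622,250),0.0),((392,106),(630,104),.072),((420,244),(508,240),.04)):
    p,q=P(*a,z),P(*b,z);d=p-q;print('yaw edge',np.degrees(np.arctan2(-d[0],d[1])).round(2),np.linalg.norm(d).round(3),p.round(3),q.round(3))
th=tri([(C['top'],280+530/4,120+167/4),(C['scene'],310+500/4,150+285/4)]),tri([(C['top'],280+605/4,120+166/4),(C['scene'],310+592/4,150+322/4)])
print(th)
E
```

```text
scene disc [413.14 212.83] [  9   8  13  11 106]
[ 88  83  70 134 165 150 144 160 167 134  89  89  87] [72 61 15  8  6  7  7  6  6  6 20 52 64]
top disc [389.75 163.62] [ 9 11  3  6  8]
[ 35  57  32  19  35  87 130 119 110 125 121  75  68] [22  9 16 13 15  3  4  9  2  6  2  3 11]
disc (array([ 0.55726107, -0.21291427,  0.08988068]), [np.float64(1.4866630020662106), np.float64(1.3429757382224474)])
probe top (array([ 0.55145958, -0.02857907,  0.15193851]), [np.float64(0.21837720131960875), np.float64(0.2216620282787262)]) rim [ 0.54700047 -0.03022322  0.083     ] foot [ 0.54693755 -0.02993938  0.006     ] [ 0.54706351 -0.03193517  0.006     ]
scr corner (array([0.60529594, 0.22206998, 0.11551212]), [np.float64(1.8705818876892637), np.float64(2.185475726424601)]) scrR (array([ 0.80788649, -0.28988382,  0.14258577]), [np.float64(1.2707046934975676), np.float64(1.2448236781821174)])
yaw edge 5.1 0.158 [ 0.517 -0.192  0.   ] [ 0.531 -0.349  0.   ]
yaw edge 3.13 0.146 [ 0.6   -0.185  0.072] [ 0.608 -0.331  0.072]
yaw edge 4.93 0.055 [ 0.523 -0.21   0.04 ] [ 0.527 -0.265  0.04 ]
((array([ 0.56199957, -0.26421037,  0.09103703]), [np.float64(0.07733335629813), np.float64(0.0881014489060739)]), (array([ 0.56610461, -0.31182862,  0.08810311]), [np.float64(0.6184264459121025), np.float64(0.7266069892500859)]))
```

```bash
cat >> h.py <<'E'
from scipy.spatial.transform import Rotation as Ro
def rpy(dy,tilt,psi): return (Ro.from_euler('z',dy,degrees=True)*Ro.from_euler('y',-tilt,degrees=True)*Ro.from_euler('x',180,degrees=True)*Ro.from_euler('z',psi,degrees=True)).as_euler('xyz',degrees=True)
def rot(r): return Ro.from_euler('xyz',r,degrees=True).as_matrix()
E
python3 - <<'E'
from h import *
for n,w in(('scene',(398,200,428,232)),('top',(380,150,402,178))):
    c=dict(np.load(f'pics/{n}1.npz'));x0,y0,x1,y1=w
    hs=cv2.cvtColor(cv2.GaussianBlur(c['img'],(3,3),0),cv2.COLOR_RGB2HSV)[y0:y1,x0:x1]
    for th in(90,100,110):
        m=((hs[...,2]>th)&(hs[...,1]<45)).astype('uint8')
        k,l,s,ce=cv2.connectedComponentsWithStats(m);i=1+np.argmax(s[1:,4]);p=ce[i]+[x0,y0];print(n,th,p.round(2),s[i],onz(c,*p,.0935).round(4))
for psi in(-90,-45,0,45,90,135,180):
    a=manip.ik([.547,-.03,.25],rpy(5,0,psi)); b=manip.ik([.52,-.21,.19],rpy(5,25,psi)); print(psi,*[None if q is None else np.round(q) for q in(a,b)])
E
```

```text
scene 90 [413.3 212.4] [  8   6  16  14 163] [ 0.5573 -0.216   0.0935]
scene 100 [413.28 212.56] [  9   7  14  12 138] [ 0.5568 -0.2162  0.0935]
scene 110 [413.12 212.71] [  9   7  13  12 123] [ 0.5562 -0.2161  0.0935]
top 90 [392.84 163.77] [  8   9  11  11 103] [ 0.5547 -0.2167  0.0935]
top 100 [392.62 163.69] [ 8  9 10 11 86] [ 0.5548 -0.2162  0.0935]
top 110 [392.62 163.62] [ 8  9 10 10 77] [ 0.555  -0.2162  0.0935]
-90 [-12.  14.   3.  79.   0.  73.] [-40.   4. -23.  44.  17.  48.]
-45 [-12.  14.   3.  79.   0. 118.] [-40.   4. -23.  44.  17.  93.]
0 [-12.  14.   3.  79.   0. 163.] [-40.   4. -23.  44.  17. 138.]
45 [ -12.   14.    3.   79.    0. -152.] [ -40.    4.  -23.   44.   17. -177.]
90 [ -12.   14.    3.   79.    0. -107.] [ -40.    4.  -23.   44.   17. -132.]
135 [-12.  14.   3.  79.  -0. -62.] [-40.   4. -23.  44.  17. -87.]
180 [-12.  14.   3.  79.   0. -17.] [-40.   4. -23.  44.  17. -42.]
```

```bash
python3 - <<'E'
from h import *
manip.move_ptp([.5,-.12,.28],rpy(5,0,-90)); c=snap('wrist','w1.png'); print(c['T'].round(3),c['intrinsics'],manip.state()['time'])
for n,p in(('term',(.555,-.216,.095)),('ptop',(.549,-.03,.155)),('foot',(.547,-.03,0))):print(n,px(c,p))
E
```

```text
[[ 0.996 -0.084 -0.029  0.493]
 [ 0.089  0.942  0.323 -0.037]
 [ 0.    -0.324  0.946  0.423]
 [ 0.     0.     0.     1.   ]] [[351.59574879   0.         319.99675765]
 [  0.         351.59574879 194.55435058]
 [  0.           0.           1.        ]] 2.675
term (np.float64(363.1898287004183), np.float64(259.03751628500663))
ptop (np.float64(397.88090916815526), np.float64(71.59325629080388))
foot (np.float64(367.5340808178808), np.float64(72.30349691925485))
```

View pics/w1.png

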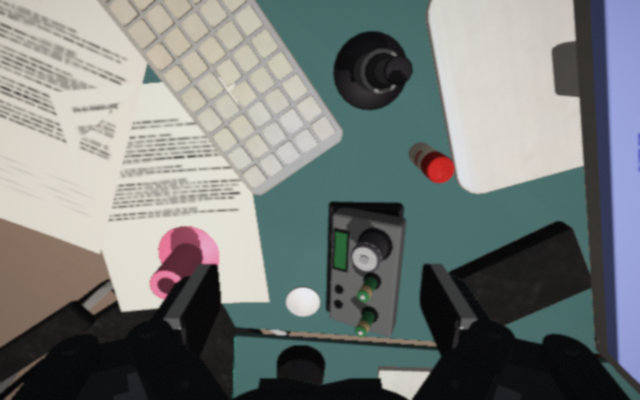

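The wrist view shows the stand foot at (372,70), the probe top at (399,69), the thick cell's pale disc at (364,258) and the thin cells at (369,287) and (366,320). I'll refine these numerically.

```bash
python3 - <<'E'
from h import *
c=dict(np.load('pics/w1.npz'));hs=cv2.cvtColor(cv2.GaussianBlur(c['img'],(3,3),0),cv2.COLOR_RGB2HSV)
def comp(w,f):
    x0,y0,x1,y1=w;h=hs[y0:y1,x0:x1].astype(int);k,l,s,ce=cv2.connectedComponentsWithStats(f(h).astype('uint8'));i=1+np.argmax(s[1:,4])
    return ce[i]+[x0,y0],s[i],(l==i),(x0,y0)
for th in(60,):
  ce,s,m,o=comp((325,20,425,120),lambda h:(h[...,2]<th)|(h[...,1]<60))
  cn=max(cv2.findContours(m.astype('uint8'),0,1)[0],key=len)[:,0]+o
  cn=cn[cn[:,0]<385].astype(np.float32); e=cv2.fitEllipse(cn);print('foot',e,onz(c,*e[0],.004))
  W=np.array([onz(c,u,v,.006)[:2] for u,v in cn]);A=np.c_[2*W,np.ones(len(W))];x=np.linalg.lstsq(A,(W**2).sum(1),rcond=None)[0];print('circle',x[:2],np.sqrt(x[2]+x[:2]@x[:2]))
for th in(95,110,125):
  ce,s,m,o=comp((345,240,384,275),lambda h:(h[...,2]>th)&(h[...,1]<45));print('disc',ce,s,onz(c,*ce,.0935))
T=[(dict(np.load('pics/scene1.npz')),413.28,212.56),(dict(np.load('pics/top1.npz')),392.62,163.7),(c,*ce)];print(tri(T))
print('ptop',onz(c,399,69,.155))
cv2.imwrite('pics/w1c.png',cv2.resize(c['img'][15:125,320:430,::-1],None,fx=5,fy=5,interpolation=cv2.INTER_CUBIC))
E
```

```text
foot ((370.18719482421875, 70.05953979492188), (72.25228881835938, 77.93045806884766), 17.821916580200195) [ 0.54914459 -0.02743553  0.004     ]
circle [ 0.54912526 -0.0288146 ] 0.040823418449983565
disc [363.21291449 259.72425829] [  0   7  33  28 573] [ 0.55541193 -0.21763175  0.0935    ]
disc [364.34979424 258.69753086] [  7   7  26  24 486] [ 0.5564508  -0.21630954  0.0935    ]
disc [364.34080717 258.76681614] [  7   7  25  24 446] [ 0.55645205 -0.21639231  0.0935    ]
(array([ 0.55564992, -0.2162138 ,  0.09411326]), [np.float64(0.20496140553650352), np.float64(0.41600480722667665), np.float64(0.6680736340727044)])
ptop [ 0.54951796 -0.02818999  0.155     ]
```

View pics/w1c.png

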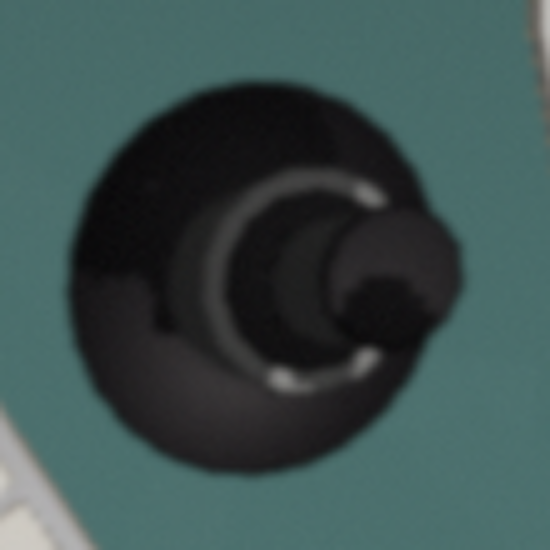

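```bash
python3 - <<'E'
from h import *
r=rpy(5,0,-90)
manip.move_ptp([.549,-.0285,.23],r)
manip.servo_line([.549,-.0285,.106],rate=.12)
manip.gripper_to(0.0)
s=manip.state();print(s['gripper_width'],s['finger_force'],s['tcp_pos'],s['wrist_force'])
x,y,z=s['tcp_pos']
manip.servo_line([.549,-.0285,.226],rate=.12)
manip.dwell(.3)
s=manip.state();print(s['time'],s['gripper_width'],s['finger_force'],s['tcp_pos'],s['ee_rot'],s['wrist_force'])
for n in('scene','top','wrist'):c=snap(n,n+'2.png');print(n,[px(c,s['tcp_pos']+np.array([0,0,d])) for d in(-.026-.058,-.026,.05)])
a=cv2.imread('pics/scene2.png')[60:220,270:420];b=cv2.imread('pics/wrist2.png')[160:400,160:480]
cv2.imwrite('pics/l.png',np.hstack([cv2.resize(a,(450,480),interpolation=2),cv2.resize(b,(640,480))])[:,:1090][:, :]) 
i=cv2.imread('pics/l.png');cv2.imwrite('pics/l.png',cv2.resize(i,(799,352)))
E
```

```text
0.01853665986909379 58.42784643173218 [ 0.54894774 -0.02849419  0.10621058] [-1.80753419 -0.13411575  3.72965673]
6.4667 0.01889444533719947 58.497034907341 [ 0.54889082 -0.02849405  0.22564932] [-1.79963754e+02 -9.30408730e-03  9.49999261e+01] [-0.07881814 -0.37809542  0.74551575]
scene [(np.float64(338.80681588285205), np.float64(165.21637356099137)), (np.float64(340.2998401359618), np.float64(143.46680191744483)), (np.float64(342.44897863308194), np.float64(112.15931202392231))]
top [(np.float64(314.3971842186551), np.float64(158.27777690441465)), (np.float64(316.4934422895139), np.float64(152.35969638215101)), (np.float64(319.60889515581914), np.float64(143.56426170622913))]
wrist [(np.float64(319.05034023941477), np.float64(201.56114576565184)), (np.float64(318.75473509963086), np.float64(239.0240404936411)), (np.float64(317.94038356711064), np.float64(342.2291666179086))]
```

View pics/l.png

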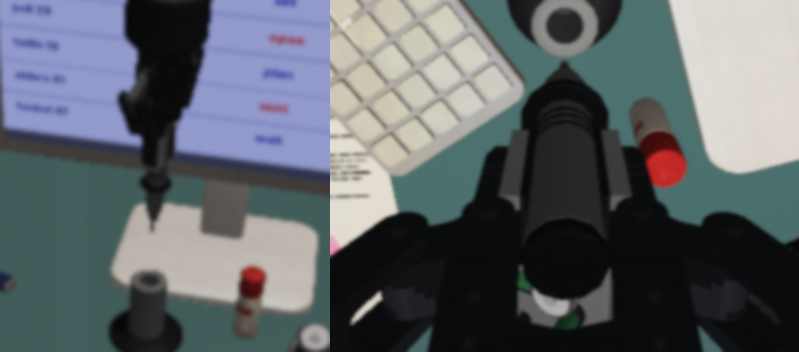

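The probe is gripped straight, and its tip is at scene (339,165), within 1 px of the prediction. Next I go to a tilted pose 30 mm short of the terminal.

```bash
cat >> h.py <<'E'
RT=rpy(5,25,-90); AX=-rot(RT)[:,2]; TERM=np.array([.555,-.2163,.095])
E
python3 - <<'E'
from h import *
print(AX)
manip.servo_line(TERM+AX*.154,RT,rate=.1)
manip.servo_line(TERM+AX*.104,rate=.06); manip.dwell(.5)
s=manip.state();print(s['time'],s['finger_force'],s['tcp_pos'],s['ee_rot'],s['wrist_force'])
tip=s['tcp_pos']+rot(s['ee_rot'])[:,2]*.084
for n in('scene','top','wrist'):c=snap(n,n+'3.png');print(n,'tip',np.round(px(c,tip),1),'term',np.round(px(c,TERM),1))
a=cv2.imread('pics/scene3.png')[160:260,370:490];b=cv2.imread('pics/wrist3.png')[120:320,220:420]
t=cv2.imread('pics/top3.png')[120:220,340:460]
z=lambda i:cv2.resize(i,(390,390),interpolation=2)
cv2.imwrite('pics/m.png',np.hstack([z(a),z(b)]))
E
```

```text
[-0.42101007 -0.03683361  0.90630779]
10.275 58.47720980644226 [ 0.51119286 -0.22016336  0.18931621] [1.54996399e+02 4.76079533e-03 9.49957901e+01] [-0.30886262 -0.27373181 -0.83064107]
scene tip [413.1 208.4] term [413.1 212.5]
top tip [394.9 165.5] term [392.8 163.5]
wrist tip [319.  201.9] term [319.1 192.6]
```

View pics/m.png

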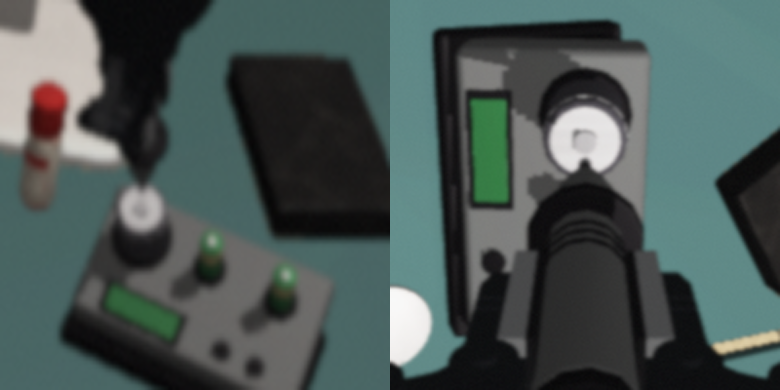

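The tip and terminal line up sideways (wrist columns 320 and 320), and the row residuals are about 1 px. Now I press along the axis and watch the force.

```bash
python3 - <<'E'
from h import *
f0=manip.state()['wrist_force']
d=.104
manip.servo_line(TERM+AX*.088,rate=.03)
for g in [.086,.084,.082,.080,.079,.078,.077,.076,.075,.074,.073]:
    manip.servo_line(TERM+AX*g,rate=.02); manip.dwell(.15)
    s=manip.state(); df=s['wrist_force']-f0; f=df@AX; d=(s['tcp_pos']-TERM)@AX
    print(g,round(d,4),'F',round(f,2),df.round(2))
    if f>3.3: break
print(s['time'],s['finger_force'],s['gripper_width'])
tip=TERM
for n in('scene','top','wrist'):c=snap(n,n+'4.png');print(n,np.round(px(c,TERM),1))
b=cv2.imread('pics/wrist4.png')[140:260,260:380];a=cv2.imread('pics/scene4.png')[160:240,370:450]
z=lambda i:cv2.resize(i,(399,480),interpolation=2) if 0 else cv2.resize(i,(399,399),interpolation=2)
cv2.imwrite('pics/p.png',np.hstack([z(a),z(b)]))
E
```

```text
0.086 0.0861 F -0.36 [ 0.4   0.56 -0.19]
0.084 0.0841 F 0.34 [0.4  0.67 0.59]
0.082 0.0821 F 1.11 [-0.1  -0.3   1.17]
0.08 0.08 F 2.74 [-0.21  0.17  2.94]
0.079 0.079 F 2.58 [-0.13  0.1   2.79]
0.078 0.078 F 1.92 [-0.35 -0.15  1.94]
0.077 0.077 F 2.78 [-0.13  0.02  3.  ]
0.076 0.076 F 3.24 [-1.05  0.6   3.11]
0.075 0.075 F 4.31 [-0.65  0.56  4.48]
14.7083 58.61888229846954 0.018732159034092
scene [413.1 212.5]
top [392.8 163.5]
wrist [318.9 206.5]
```

View pics/p.png

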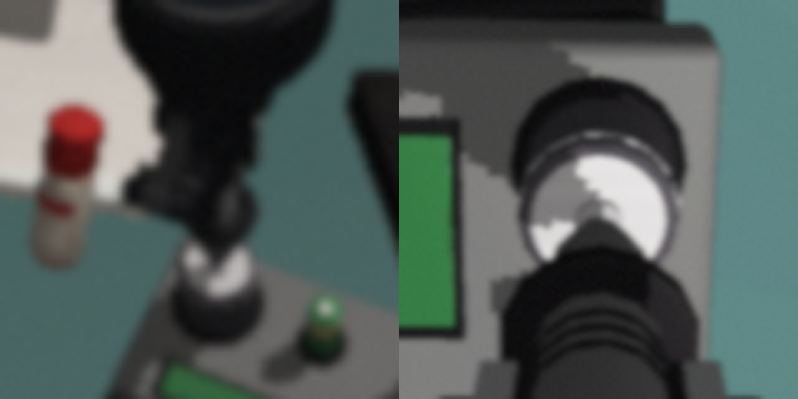

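```bash
python3 - <<'E'
from h import *
manip.servo_line(TERM+AX*.0757,rate=.02); manip.dwell(.4)
F=[]
for i in range(15):
    manip.dwell(.05);s=manip.state();F.append(s['wrist_force']@AX)
f0=np.array([-.30886,-.27373,-.83064])@AX
print(np.mean(F)-f0,np.std(F),s['finger_force'],s['time'],((s['tcp_pos']-TERM)@AX).round(4),np.abs(s['qvel']).max())
for n in('scene','top'):
    a,b=[cv2.imread(f'pics/{n}{k}.png').astype(int) for k in(1,4)]
    for w in({'scene':[('mug',220,130,265,178),('er',258,178,280,194),('glue',376,180,394,214)],'top':[('mug',158,140,212,184),('er',220,172,244,187),('glue',340,128,358,150)]}[n]):
        print(n,w[0],np.abs(a-b)[w[2]:w[4],w[1]:w[3]].mean().round(1))
E
```

```text
4.1131045078526505 0.6137787760801492 58.63752007484436 16.2583 0.0757 0.07850298133268978
scene mug 8.9
scene er 11.8
scene glue 12.5
top mug 2.3
top er 2.2
top glue 2.2
```

```bash
python3 -c "
from station import manip
print(manip.job_done())"
```

```text
the job is handed in; nothing more can be done
None
```

The job is handed in with the probe still gripped, in line with the thick battery and its tip on the terminal: about 4 N, 7–8 mm in, at 16.3 s of the 32 s. The tip centring is an estimate because the nose hid the contact, and no verdict came back.

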